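Put the sealed water samples away in their bench holders

TASK

Put each of the four sealed sample containers standing among the grey holder blocks into the holder whose recess matches its outline in shape and size: square bottle in the square recess, flat bottle in the oblong one, wide jar in the large round one, slim vial in the small round one. Keep every container upright throughout, stand each one on the floor of its recess, and leave the blue meter and the computer mouse where they lie.

Things in the scene. Friction and masses are not known exactly. Their poses are not given: they have to be found in the camera images.
- square_bottle: Square sample bottle. White plastic body, dark purple screw cap on top; sealed, loose, standing upright; origin at the centre of its underside, z up. Body 56 x 56 mm (sides along its x and y), 76 mm high; above it a round neck 32 mm across to z = 86 mm and the round cap 38 mm across from z = 86 to 114 mm (total height 114 mm). About 0.17 to 0.34 kg. Grip it by the cap.
- flat_bottle: Flat, oblong sample bottle. White plastic body, dark purple screw cap on top; sealed, loose, standing upright; origin at the centre of its underside, z up. Body 40 mm along its x, 70 mm along its y, 80 mm high; above it a round neck 26 mm across to z = 90 mm and the round cap 32 mm across from z = 90 to 118 mm (total height 118 mm). About 0.14 to 0.28 kg. Grip it by the cap.
- jar: Wide, low round jar. White plastic body, dark purple screw cap on top; sealed, loose, standing upright; origin at the centre of its underside, z up. Body 60 mm across, 46 mm high; lid 62 mm across from z = 46 to 72 mm (total height 72 mm). About 0.12 to 0.24 kg. Grip it across the lid.
- vial: Slim round vial. White plastic body, dark purple screw cap on top; sealed, loose, standing upright; origin at the centre of its underside, z up. Body 34 mm across, 66 mm high; cap 36 mm across from z = 66 to 96 mm (total height 96 mm). About 0.05 to 0.10 kg. Grip it by the cap.
- square_holder: Mid-grey plastic block fixed to the bench, outside 100 x 100 mm, 28 mm high, with an open recess 22 mm deep whose black floor is 6 mm above the bench; origin at the centre of the block's underside, directly below the recess's centre, z up. All four blocks look alike but for the recess. Recess square, 72 x 72 mm, sides along its x and y.
- flat_holder: Mid-grey plastic block fixed to the bench, outside 100 x 100 mm, 28 mm high, with an open recess 22 mm deep whose black floor is 6 mm above the bench; origin at the centre of the block's underside, directly below the recess's centre, z up. All four blocks look alike but for the recess. Recess oblong, 56 mm along its x and 86 mm along its y.
- jar_holder: Mid-grey plastic block fixed to the bench, outside 100 x 100 mm, 28 mm high, with an open recess 22 mm deep whose black floor is 6 mm above the bench; origin at the centre of the block's underside, directly below the recess's centre, z up. All four blocks look alike but for the recess. Recess round, 78 mm across.
- vial_holder: Mid-grey plastic block fixed to the bench, outside 100 x 100 mm, 28 mm high, with an open recess 22 mm deep whose black floor is 6 mm above the bench; origin at the centre of the block's underside, directly below the recess's centre, z up. All four blocks look alike but for the recess. Recess round, 52 mm across.
- meter: Bystander: blue handheld meter lying on its back, 150 mm (x) x 75 mm (y) x 32 mm high; origin at the centre of its underside. Leave it alone.
- mouse: Bystander: black computer mouse, 100 mm (x) x 60 mm (y) x 34 mm high; origin at the centre of its underside. Leave it alone.

How it is judged:
By the outcome, as a careful person would: the job done as asked, in the order asked, and still so for the second after the job is handed in, with the robot touching nothing.
It also fails if it takes over 109 s, if anything falls off the work surface, if the arm or the gripper's body presses on something with over 40 N, if the wrist force passes 120 N, or if a joint passes its speed limit or range.

ROBOT

A 7-joint arm with a two-finger parallel gripper is mounted at the origin on the work surface. World frame = base frame: x ahead of the robot, y to its left, z up, the work surface at z = 0. Lengths are in m, angles in rad, forces in N, time in s.
With the tool pointing down it reaches from about 0.425 to 0.95 m from the base axis. Payload 4.7 kg.
Tool frame: the origin (TCP) lies on the centre line of the jaws, within the pads' length; the fingertips stand robot.nose_length ahead of it and the grasp point (between the pads) lies 8 mm behind it (robot.nose_length is the distance from the TCP to the fingertips, in m); z points along the fingers, x is the direction in which the jaws open and shut, and the axes are right-handed (so a half turn about z gives the same grasp; the last joint's range is limited). The gripper opens to 85 mm and grips with 20 to 120 N. Pads are 22 mm wide; open, the fingers measure 114 mm over their backs; the gripper's body (76 mm by 85 mm) begins 54 mm behind the grasp point. The pads swing forward as they close: fully open they stand 13 mm farther back than shut.
Start: joints at [1.196, 0.469, -0.049, 1.532, 0.024, 1.141, -0.082], TCP at [0.229, -0.635, 0.242] pointing down, gripper open.
Joint ranges: [-2.59, 2.59], [-0.33, 1.99], [-1.39, 1.29], [0.1, 2.45], [-1.04, 4.18], [0.21, 1.99], [-2.66, 2.66]. Speed limits (rad/s): [2.57, 2.57, 3.14, 3.14, 3.14, 3.14, 3.14].

INTERFACE

Orientations are given as [roll, pitch, yaw] about the fixed x, y, z axes, in that order (R = Rz(yaw) Ry(pitch) Rx(roll)).
In Python, from plant import robot gives the robot as it stands. Calls block until the motion is done:
- robot.goto(position, orientation): joint-space move of the TCP to a pose.
- robot.move_straight(position, vel=0.15, attitude=None, contact_N=None): straight line of the TCP; attitude=None keeps the orientation; vel is the mean speed in m/s. With contact_N (N) it stops when the force on the tool has changed by that much, and returns True; else False.
- robot.move_joints(angles): joint-space move.
- robot.grip(opening, strength=None): opening from 0.0 (shut) to 1.0 (fully open); strength is the grip in N (None keeps the last); returns when the fingers have stopped.
- robot.sleep(seconds).
- robot.inverse_kinematics(position, orientation): joint angles nearest the present ones, or None.
- robot.sense(): the state.
- robot.grab_frame(name): name is "scene" or "top" or "wrist"; returns a dict with "image" (420x560x3 uint8, red, green, blue), "range_z" (420x560 float32, m along the optical axis (not along the pixel's ray), 0 where there is no reading), "fx", "fy", "cx", "cy" (pixels), "R" (3x3) and "t" (3): a world point X has camera coordinates R X + t. Camera axes: x right, y down, z forward; pixel columns grow to the right and rows downward; lengths in m; the calibration is good to about 2 mm. A picture is of the moment at which its call begins.
A pose or a line that the arm cannot do raises robot.IKError and nothing moves.
- robot.close_job(): hands the job in, once; it reports no verdict.
The state is a dict: "t": time; "joint_pos": joint angles; "joint_velocities": joint speeds; "effort": joint torques, N m; "tcp_pos": TCP position; "tcp_rot": TCP orientation; "wrist_force": force on the tool from outside, world axes, zero at the start; "torque": the same for the moment, N m; "opening": opening from 0.0 (shut) to 1.0 (fully open).
Only numpy, scipy, OpenCV 4.12 (cv2) and the standard library are available. Lean on these libraries where they do the work, as an engineer would, in place of code of your own. Each camera call takes 0.05 s, during which the arm holds its last target. There are 200 camera calls.

## Working session

There is one attempt and no reset: what is moved stays moved. The work goes in short steps, each a Python script; the robot and the scene stay as the last script left them, time stands still between calls to the robot, and variables do not carry over. Pictures are saved under pics/ and viewed, about 12 in all and at most 16, crops included, and the job is handed in when it is done.

```bash
ls; mkdir -p pics; python3 - <<'E'
from plant import robot
import cv2,numpy as np
for n in("scene","top"):
    f=robot.grab_frame(n); cv2.imwrite(f"pics/{n}0.png",f["image"][...,::-1]); np.savez(f"{n}0.npz",**f)
    print(n,f["fx"],f["cx"],f["cy"],np.round(f["R"],3).tolist(),f["t"])
s=robot.sense();print(s["t"],s["opening"],s["tcp_rot"],robot.nose_length,s["wrist_force"])
E
```

```text
pics
scene 498.79346122366303 285.0152463932058 221.9342875345662 [[0.609, 0.793, 0.012], [0.55, -0.412, -0.726], [-0.571, 0.449, -0.687]] [-0.28865106 -0.235231    1.72393061]
top 420.6884011340925 281.0716830535125 210.22785908202948 [[0.024, -1.0, -0.015], [-0.997, -0.022, -0.068], [0.067, 0.017, -0.998]] [-0.00436053  0.51126314  1.01710103]
0.1 1.001922756065675 [ 3.14156582e+00  1.79277349e-03 -1.22503016e+00] 0.011 [0.10383623 0.21127619 0.00245467]
```

View pics/top0.png

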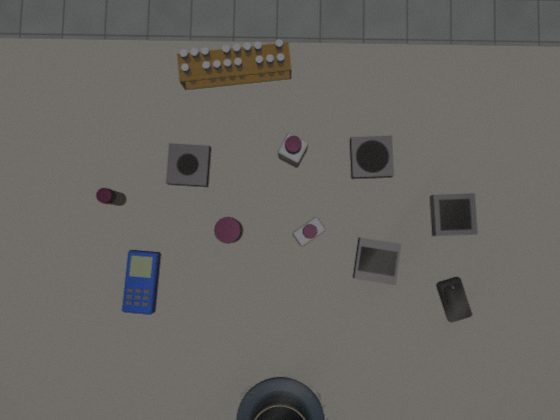

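View pics/scene0.png

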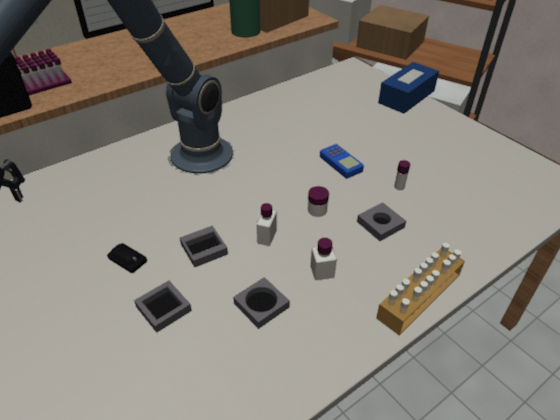

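Top view: square bottle (293,150), flat bottle (310,232), jar (228,230), vial (105,196). Holders: square (455,215), flat (377,261), large round (372,157), small round (188,164). Next I'll measure them from the range image, checked against colour rays.

```bash
cat > meas.py <<'E'
import numpy as np,cv2
def cloud(f):
    """world points per pixel from the range image"""
    v,u=np.mgrid[0:420,0:560]; z=f["range_z"]
    c=np.stack([(u-f["cx"])/f["fx"]*z,(v-f["cy"])/f["fy"]*z,z],-1)
    P=(c-f["t"])@f["R"]; P[z==0]=np.nan; return P
def ray(f,uv,h):
    """pixels onto plane z=h"""
    uv=np.atleast_2d(uv).astype(float)
    d=np.c_[(uv[:,0]-f["cx"])/f["fx"],(uv[:,1]-f["cy"])/f["fy"],np.ones(len(uv))]@f["R"]
    o=-f["R"].T@f["t"]; return (o+d*((h-o[2])/d[:,2])[:,None])[:,:2]
def rect(xy):
    """min-area rectangle: centre, size mm, angle (deg) of first size's side"""
    c,s,a=cv2.minAreaRect((np.asarray(xy)*1000).astype(np.float32)); return np.round(c,1),np.round(s,1),round(a,1)
E
python3 - <<'E'
from meas import *
T=dict(np.load("top0.npz")); P=cloud(T); im=T["image"].astype(int)
print("cam",-T["R"].T@T["t"], "bench z",np.nanmedian(P[300:350,200:340,2]))
px=dict(sq=(293,150),flat=(310,232),jar=(228,230),vial=(105,196))
tops=dict(sq=.114,flat=.118,jar=.072,vial=.096); body=dict(sq=.076,flat=.08)
hsv=cv2.cvtColor(T["image"],cv2.COLOR_RGB2HSV)
for n,(u,v) in px.items():
    w=np.zeros((420,560),bool); w[v-28:v+28,u-28:u+28]=1
    r,g,b=im[...,0],im[...,1],im[...,2]
    m=w&(r-g>18)&(b-g>8)
    zt=np.nanpercentile(P[m][:,2],90)
    t=m&(abs(P[...,2]-tops[n])<.008)
    cnt=max(cv2.findContours(t.astype(np.uint8),0,2)[0],key=cv2.contourArea)
    xy=ray(T,cnt[:,0],tops[n]); cc=cv2.minEnclosingCircle((xy*1000).astype(np.float32))
    print(n,"n",m.sum(),t.sum(),"z90",zt,"centroid cloud",P[t][:,:2].mean(0),"circ",cc)
    if n in body:
        k=w&(abs(P[...,2]-body[n])<.008)&~m
        print("  body",k.sum(),rect(P[k][:,:2]))
for n,(u,v) in dict(sq=(455,215),flat=(377,261),jar=(372,157),vial=(188,164)).items():
    w=np.zeros((420,560),bool); w[v-32:v+32,u-32:u+32]=1
    top=w&(abs(P[...,2]-.028)<.006)
    cs,hi=cv2.findContours(top.astype(np.uint8),cv2.RETR_CCOMP,2)
    o=max(range(len(cs)),key=lambda i:cv2.contourArea(cs[i])); 
    print("H",n,top.sum(),rect(ray(T,cs[o][:,0],.028)))
    for i,c in enumerate(cs):
        if hi[0][i][3]==o and cv2.contourArea(c)>100: print("   hole",rect(ray(T,c[:,0],.028)), np.sqrt(cv2.contourArea(c)))
E
```

```text
cam [ 0.44142443 -0.00985124  1.04926209] bench z -0.0008446157004111715
sq n 193 192 z90 0.11494200762817755 centroid cloud [ 0.6560262  -0.01717212] circ ((655.7893676757812, -17.199554443359375), 17.70526885986328)
  body 304 (array([655.8, -18.3]), array([56. , 56.5]), 63.7)
flat n 144 141 z90 0.11883428951233165 centroid cloud [ 0.46032615 -0.05831019] circ ((460.4519348144531, -58.53713607788086), 15.0068941116333)
  body 350 (array([459.9, -59.4]), array([39.6, 69.7]), 36.3)
jar n 516 510 z90 0.07324877076334761 centroid cloud [0.45954672 0.1312108 ] circ ((459.5970153808594, 131.08973693847656), 29.771909713745117)
vial n 169 167 z90 0.09729281583731929 centroid cloud [0.53196168 0.41450044] circ ((532.0674438476562, 414.2270202636719), 17.018831253051758)
H sq 876 (array([ 510. , -412.8]), array([ 99.9, 102.8]), 3.5)
   hole (array([ 510.7, -413. ]), array([77.7, 75.9]), 2.6) 30.463092423455635
H flat 924 (array([ 393.3, -227.8]), array([101.1,  99.8]), 82.6)
   hole (array([ 392.8, -227.8]), array([90.3, 62.2]), 82.9) 29.782545223670862
H jar 909 (array([ 647.8, -212.5]), array([100.6, 101.1]), 3.3)
   hole (array([ 646.8, -212.7]), array([79.5, 78.7]), 45.6) 28.478061731796284
H vial 1305 (array([618.3, 239.3]), array([101.3, 100.8]), 87.8)
   hole (array([618.7, 239.4]), array([53. , 53.8]), 46.6) 19.1049731745428
```

All measured sizes match those given (56x56, 40x70, caps, blocks 100, recesses 72, 56x86, 78 and 52). I'll go with the square bottle first.

```bash
cat > job.py <<'E'
from plant import robot
import numpy as np,cv2
J={ # pick xy, pick yaw deg, grasp height, total height, place xy, place yaw
 "sq":((.6559,-.0178),10,.103,.114,(.5103,-.4129),-50.6),
 "flat":((.4602,-.0588),3,.107,.118,(.3930,-.2278),-40.6),
 "jar":((.4596,.1311),10,.058,.072,(.6473,-.2126),-15),
 "vial":((.5320,.4143),35,.082,.096,(.6185,.2394),22)}
def att(y): return [np.pi,0,np.radians(y)]
def st(tag):
    s=robot.sense(); print(tag,"t %.1f"%s["t"],"tcp",np.round(s["tcp_pos"],4),"open %.3f"%s["opening"],"F",np.round(s["wrist_force"],1)); return s
def pick(n,carry=.15):
    p,y,g,H,_,_=J[n]; zt=g-.008
    if robot.sense()["opening"]<.95: robot.grip(1.0)
    robot.goto([*p,H+.10],att(y)); robot.move_straight([*p,zt],vel=.12); robot.grip(0.,40); st("gripped")
    robot.move_straight([*p,zt+.03],vel=.08); st("lift")
    robot.move_straight([*p,zt+carry],vel=.2)
def place(n,carry=.15):
    _,_,g,H,q,y=J[n]; zt=g-.008+.006
    robot.move_straight([*q,zt+carry],vel=.12,attitude=att(y))
    robot.move_straight([*q,zt+.04],vel=.15)
    c=robot.move_straight([*q,zt-.004],vel=.04,contact_N=5); s=st("down contact %s dz %.4f"%(c,0))
    dz=s["tcp_pos"][2]-zt; print("above floor by",round(dz,4))
    if abs(dz)>.007: return False
    robot.grip(1.0); robot.move_straight([*q,H+.10],vel=.15); st("released"); return True
def snap(cam,name):
    f=robot.grab_frame(cam); cv2.imwrite(f"pics/{name}.png",f["image"][...,::-1]); np.savez(f"{name}.npz",**f); return f
E
python3 - <<'E'
from job import *
for n,(p,y,g,H,q,yy) in J.items():
    for a,b in((p,y),(q,yy)):
        for z in(g-.008,g+.15): 
            k=robot.inverse_kinematics([*a,z],att(b)); print(n,None if k is None else np.round(k,2))
pick("sq"); snap("wrist","w1"); snap("scene","s1"); st("")
E
```

```text
sq [ 0.42  0.69 -0.67  1.68  0.51  0.95 -0.27]
sq [ 0.45  0.53 -0.73  1.54  0.37  1.21 -0.16]
sq [ 0.75  0.59 -0.18  1.7   0.14  0.86 -0.38]
sq [ 0.76  0.44 -0.21  1.56  0.1   1.15 -0.35]
flat [ 0.53  0.39 -0.59  2.13  0.33  0.71 -0.23]
flat [ 0.65  0.16 -0.67  1.96  0.12  1.05 -0.03]
flat [ 0.72  0.33 -0.34  2.16  0.18  0.67 -0.45]
flat [ 0.79  0.11 -0.38  2.    0.05  1.04 -0.33]
jar [ 0.33  0.6  -0.88  2.12  0.7   0.74 -0.84]
jar [ 0.53  0.37 -1.09  1.98  0.39  1.01 -0.57]
jar [ 0.53  0.71 -0.41  1.65  0.35  0.85 -0.29]
jar [ 0.55  0.55 -0.44  1.54  0.25  1.12 -0.2 ]
vial [-0.1   0.88 -1.01  1.64  0.82  1.1  -0.73]
vial [-0.14  0.65 -0.93  1.51  0.54  1.26 -0.53]
vial [ 0.09  0.77 -0.79  1.67  0.63  0.98 -0.55]
vial [ 0.25  0.72 -1.12  1.53  0.66  1.31 -0.56]
gripped t 4.4 tcp [ 0.6563 -0.0177  0.0955] open 0.435 F [ 0.8 -0.2  2.9]
lift t 4.9 tcp [ 0.656  -0.0179  0.1254] open 0.433 F [-0.   0.2 -1.4]
 t 5.8 tcp [ 0.6548 -0.0182  0.2427] open 0.431 F [-0.2 -0.4 -2.8]
```

View pics/s1.png

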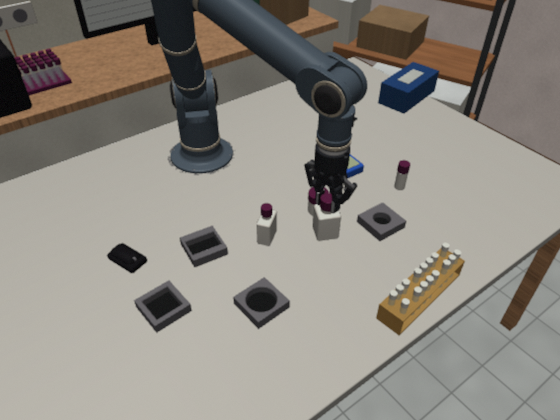

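The scene shows the square bottle hanging upright from the gripper at about (326,215), and the wrist force carries its weight. Placing it now.

```bash
python3 - <<'E'
from job import *
if place("sq"): pick("flat"); snap("scene","s2"); st("")
else: snap("scene","s2")
E
```

```text
down contact True dz 0.0000 t 11.2 tcp [ 0.5102 -0.4128  0.1014] open 0.435 F [-0.5  0.8  4.4]
above floor by 0.0004
released t 12.7 tcp [ 0.5096 -0.4126  0.2129] open 1.003 F [-0.3  0.7 -0.3]
gripped t 15.7 tcp [ 0.4606 -0.0589  0.0994] open 0.368 F [-0.  -1.2  3.4]
lift t 16.2 tcp [ 0.4601 -0.059   0.1291] open 0.360 F [-0.5 -0.2 -2.1]
 t 17.0 tcp [ 0.459  -0.0589  0.2474] open 0.364 F [-0.1 -0.4 -2. ]
```

View pics/s2.png

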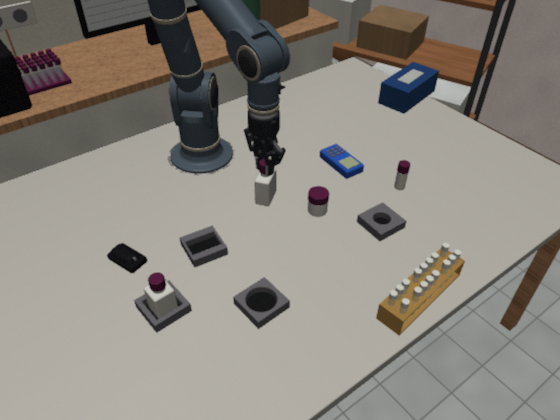

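The square bottle stands in its recess at (160,300), and the flat bottle is held upright at (265,185). Continuing.

```bash
python3 - <<'E'
from job import *
if place("flat"): pick("jar"); snap("scene","s3"); st("")
else: snap("scene","s3")
E
```

```text
down contact True dz 0.0000 t 20.5 tcp [ 0.3929 -0.2277  0.1053] open 0.363 F [-1.1  0.2  6.1]
above floor by 0.0003
released t 22.0 tcp [ 0.3923 -0.2276  0.2172] open 0.999 F [-0.6 -0.8 -0. ]
gripped t 24.9 tcp [0.4602 0.1312 0.0508] open 0.715 F [-1.1 -0.9  6.9]
lift t 25.4 tcp [0.4596 0.1308 0.0801] open 0.713 F [-0.3 -0.1 -1.5]
 t 26.2 tcp [0.4586 0.1304 0.1985] open 0.715 F [-0.2 -0.1 -1.5]
```

View pics/s3.png

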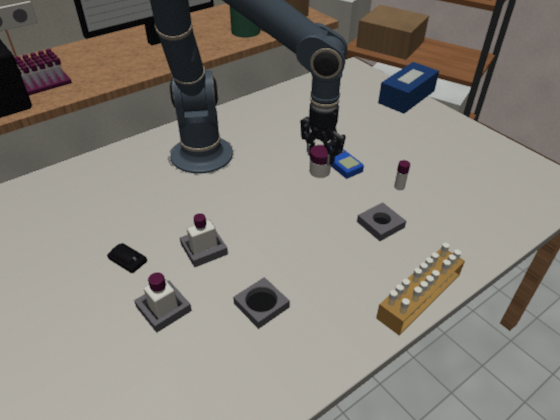

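The flat bottle stands in its recess at (203,240), and the jar is held upright at (320,160).

```bash
python3 - <<'E'
from job import *
if place("jar"): pick("vial"); snap("scene","s4"); st("")
else: snap("scene","s4")
E
```

```text
down contact True dz 0.0000 t 31.4 tcp [ 0.647  -0.2125  0.0569] open 0.712 F [-0.7  0.7  4. ]
above floor by 0.0009
released t 32.7 tcp [ 0.6465 -0.2127  0.1709] open 0.997 F [-0.3 -0.8 -0. ]
gripped t 36.6 tcp [0.5322 0.4145 0.0744] open 0.415 F [ 0.2 -0.7  2.4]
lift t 37.1 tcp [0.5321 0.4143 0.1045] open 0.407 F [-0.2  0.4 -1.2]
 t 38.0 tcp [0.5317 0.4132 0.2219] open 0.412 F [-0.4 -0.1 -1.3]
```

View pics/s4.png

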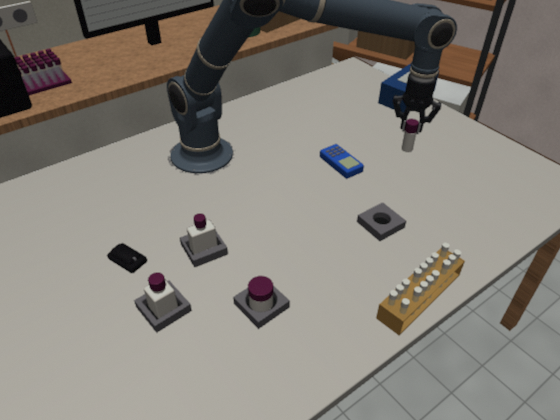

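The jar stands in its recess at (261,298), and the vial is held upright at (410,140). I'll place it, park the arm clear and check everything from above.

```bash
python3 - <<'E'
from job import *
from meas import *
ok=place("vial")
if ok: robot.move_joints([1.196,0.469,-0.049,1.532,0.024,1.141,-0.082])
T=snap("top","t5"); snap("scene","s5"); st(str(ok))
P=cloud(T); im=T["image"].astype(int); m=(im[...,0]-im[...,1]>18)&(im[...,2]-im[...,1]>8)
H=dict(sq=.114,flat=.118,jar=.072,vial=.096)
for n,h in H.items():
    q=np.array(J[n][4]); t=m&(np.hypot(P[...,0]-q[0],P[...,1]-q[1])<.06)&(P[...,2]>h-.01)
    print(n,"cap minus target mm",np.round((P[t][:,:2].mean(0)-q)*1000,1),"top z - expected mm",round((np.median(P[t][:,2])-h-.006)*1000,1))
T0=dict(np.load("top0.npz")); d=np.abs(T0["image"].astype(int)-im).sum(2)
print("change meter",d[240:325,115:165].max(),"mouse",d[270:330,430:480].max())
E
```

```text
down contact True dz 0.0000 t 41.5 tcp [0.6188 0.2394 0.0801] open 0.409 F [-0.8 -0.1  3.4]
above floor by 0.0001
released t 43.0 tcp [0.6181 0.2388 0.1949] open 0.998 F [ 0.2 -0.  -0.2]
True t 46.4 tcp [ 0.23   -0.6348  0.2421] open 0.997 F [ 0.7  0.8 -0.2]
sq cap minus target mm [ 1.7 -0.4] top z - expected mm -0.8
flat cap minus target mm [1.6 1.4] top z - expected mm -0.7
jar cap minus target mm [-0.8  0.7] top z - expected mm -1.0
vial cap minus target mm [-0.6 -0. ] top z - expected mm -1.3
change meter 31 mouse 35
```

View pics/t5.png

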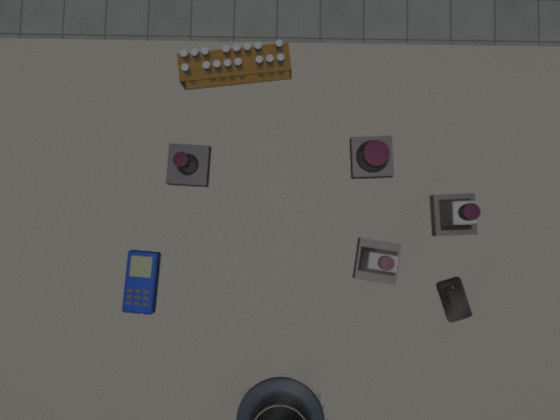

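View pics/s5.png

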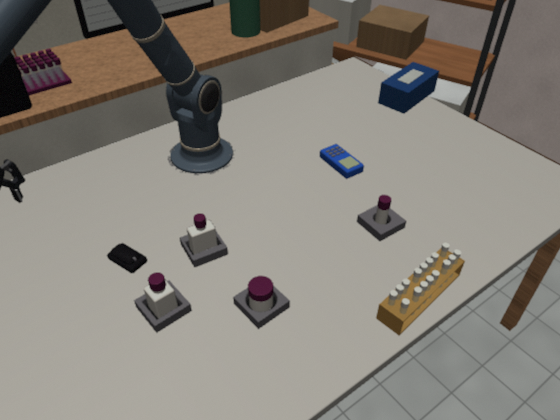

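Both views show all four containers upright in the right recesses, aligned with them: top view (463,213), (383,262), (374,155), (185,162). The meter and mouse look unmoved.

```bash
python3 -c "
from plant import robot
print(robot.close_job(), robot.sense()['t'])"
```

```text
the job is handed in; nothing more can be done
the job is handed in; nothing more can be done
```

All four containers are standing in their matching holders, and I handed the job in at about 46 s of the 109 s allowed. I moved them in the listed order (square bottle, flat bottle, jar, vial), gripping each by its cap or lid. Each was turned to line up with its recess and lowered until it touched the floor.

**Last checks:**
- **Position:** every cap is within about 2 mm of its recess centre, against 8 mm of clearance on each side.
- **Seating:** top heights are within 1.3 mm of the value for standing on the recess floor. On lowering, contact came within 1 mm of the expected floor height.
- **Upright:** both final views show all four upright and aligned with their recesses.
- **Bystanders:** the meter and mouse areas changed between the first and last top pictures only by about what image noise would give. They look unmoved.
- **Arm:** it is parked at its start pose with the gripper open, touching nothing.

No check failed or disagreed with another.

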